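# Stir the nuts and take the cap off the mill

### The arm

A 6-joint arm with a two-finger parallel gripper is mounted at the origin on the work surface. World frame = base frame: x ahead of the robot, y to its left, z up, the work surface at z = 0. Lengths are in m, angles in rad, forces in N, time in s.
With the tool pointing down it reaches from about 0.35 to 0.975 m from the base axis. Payload 7.1 kg.
Tool frame: the origin (TCP) lies midway between the tips of the shut fingers; the grasp point (between the pads) lies 19 mm behind it; z points along the fingers, y is the direction in which the jaws open and shut (so a half turn about z gives the same grasp; the last joint's range is limited). The gripper opens to 88 mm and grips with 3 to 60 N. Pads are 20 mm wide; open, the fingers measure 115 mm over their backs; the gripper's body (75 mm by 178 mm) begins 61 mm behind the grasp point.
Start: joints at [1.101, 0.423, 1.63, -0, 1.089, -0.019], TCP at [0.272, 0.563, 0.223] pointing down, gripper open.
Joint ranges: [-3, 3], [-0.9, 2.11], [0.09, 2.58], [-1.31, 4.45], [0.11, 2.69], [-2.54, 2.54]. Speed limits (rad/s): [2.39, 2.39, 3.01, 3.14, 3.14, 3.14].

### API

Orientations are given as a unit quaternion [w, x, y, z].
In Python, from workcell import ctrl gives the robot as it stands.
- The arm moves only by the shell command python3 -m crank 'ROWS' [FORCE]. ROWS is JSON, a list of rows, each a list of 7 numbers: the turn, a rotation vector about the tool's x, y, z as a fraction of full scale, then the shift along the tool's x, y, z as a fraction of full scale, then the closure, from -1 (fully open) to 1 (shut). In form: [[wx, wy, wz, dx, dy, dz, hand], ...]. A call has exactly 10 rows; each row shifts and turns the pose as measured when the row begins, along the tool's axes as they then stand; what a row does not reach is not made up. Full scale, the value 1, is 500 mm for a shift and 120 degrees for a turn. A row lasts 1/8 s, in which the tool goes at most 62.5 mm and 10.7 degrees, less where a joint would pass 70% of its speed; a pose out of reach is approached as far as the arm can. A call with a number of a shift or a turn outside -1 to 1 is refused whole. A call with a gripper value outside its range is refused whole. The fingers move at their own pace and stop on an object; FORCE is the grip in N (left out, the last holds). Time passes only in rows, so rows that do not move let the fingers close, or fill a call up. It gives the time, the measured TCP pose, the force and the opening at its end, in the units of the state.
- ctrl.state(): the state, without advancing time (a new reading comes with each control period).
- ctrl.grab_frame(name): name is "scene" or "top" or "wrist"; returns a dict with "pixels" (480x640x3 uint8, red, green, blue), "camera_matrix" (3x3 intrinsics, pixels), "xyz" and "attitude" of the camera in the world. Camera axes: x right, y up, looking along -z (the intrinsics and any distortion apply to the point x, -y, -z); pixel columns grow to the right and rows downward; lengths in m; the calibration is good to about 2 mm. A picture is of the moment at which its call begins. There is no depth.
- ctrl.sign_off(): hands the job in, once; it reports no verdict.
Trained networks look in a picture, given as the dict that the camera call returned (one of the last four; its "shot" number tells which), for a name from the list of things; names that differ only in an ending like _2 or _b are one class to them, and where a whole thing is asked for, a point or a joint stands for the part that bears it (a point fixed in the world has none). Each returns a list of dicts, best first, with "conf" (0 to 1); they miss things now and then, are a little off and sometimes report something else, mostly with a low value. They report only what shows in the picture. A call takes as long as a camera call.
- ctrl.recognise(thing, picture): "position" ([x, y, z] in m, in world coordinates, good to about 4 mm: the middle of the surface that is visible of it).
- ctrl.masks_of(thing, picture): "mask" (480x640 bool, what is visible of it).
The state is a dict: "time": time; "joint_pos": joint angles; "joint_vel": joint speeds; "effort": joint torques, N m; "position": TCP position; "tool_rot": TCP orientation; "force": force on the tool from outside, world axes, zero at the start; "moment": the same for the moment, N m; "gripper_width": finger opening in m.
Only numpy, scipy, OpenCV 4.12 (cv2) and the standard library are available. Lean on these libraries where they do the work, as an engineer would, in place of code of your own. Each camera call takes 0.05 s, during which the arm holds its last target.

### The job

Get the nut mill ready: take the wooden stirring stick out of its stand, stir the nuts round and round in the white bowl until they have been shifted well away from where they lay, on every side of the bowl, and stand the stick back in its stand. Then take the round metal cap off the mill's feed throat: nobody remembers whether it undoes clockwise or anticlockwise, so try it both ways. Finish still holding the cap, level and about 10 cm above its seat; keep the nuts in the bowl and leave the bowl, rolling pin, egg cup and spice jar where they are.

Things in the scene. Friction and masses are not known exactly. Their poses are not given: they have to be found in the camera images.
- stick: round wooden stirring stick, 18 mm in diameter, upright in the stand, 243 mm long with a 26 mm ball as its top end (ball centre 230 mm above the foot); 60 g. Origin at the centre of its foot, z along it to the ball. At the start its foot is 10 mm above the table.
- stand: small white ceramic stand fixed to the table, cone 80 mm wide at the foot and 58 mm at the top, 75 mm high, open at the top: bore at least 44 mm in diameter, narrowest at the mouth, its floor 10 mm above the table. Origin at the centre of its underside.
- bowl: white stoneware bowl, 900 g, loose on the table: 65 mm high, outside 176 mm wide at the rim and 156 mm at the foot, wall 6 mm (inside about 72 mm radius at the floor, 80 mm at the rim), inner floor 8 mm above the table. Origin at the centre of its underside.
- nut0_center (a point): centre of one of seven round brown nuts, 26 mm in diameter, 11 g, on the bowl's floor; they roll. Nuts 0 to 5 lie in a ring of about 37 mm radius (0 opposite 3, 1 opposite 4, 2 opposite 5), nut 6 in the middle; one counts as shifted when over 20 mm from its start
- nut1_center (a point): centre of one of seven round brown nuts, 26 mm in diameter, 11 g, on the bowl's floor; they roll
- nut2_center (a point): centre of one of seven round brown nuts, 26 mm in diameter, 11 g, on the bowl's floor; they roll
- nut3_center (a point): centre of one of seven round brown nuts, 26 mm in diameter, 11 g, on the bowl's floor; they roll
- nut4_center (a point): centre of one of seven round brown nuts, 26 mm in diameter, 11 g, on the bowl's floor; they roll
- nut5_center (a point): centre of one of seven round brown nuts, 26 mm in diameter, 11 g, on the bowl's floor; they roll
- nut6_center (a point): centre of one of seven round brown nuts, 26 mm in diameter, 11 g, on the bowl's floor; they roll
- cap: round ribbed metal cap on the mill's throat, 80 to 170 g: gripping part 58 mm in diameter, 26 mm high, top 171 mm above the table. Origin at the centre of that part's underside, z up. Below it a 24 mm stem reaches 27 mm down into the throat, with two lugs locked under ledges. Pulled up while locked it gives 3 mm, then stops hard. Its yaw says nothing about which way it undoes.
- mill: white electric nut mill fixed to the table. Origin on the table below the throat's axis, z up. Housing 125 mm high, +-85 mm along its x, -150 to +70 mm along its y; grey motor cover 153 mm high, -140 to -60 mm along its y, 100 mm wide. The throat is a steel tube 56 mm in diameter that stands 20 mm above the housing.
- rolling_pin: wooden rolling pin lying beyond the bowl, 362 mm long, 60 mm thick, origin below its middle, x along it; leave alone
- egg_cup: egg in a blue egg cup, 44 mm wide, 84 mm high, origin at the centre of its foot; leave alone
- spice_jar: amber glass jar with a steel lid, 60 mm wide, 90 mm high, origin at the centre of its foot; leave alone
- throat (a point): centre of the throat's rim, the cap's seat, 145 mm above the table. The right way (clockwise or anticlockwise, differs from run to run, not visible) the cap turns easily, without rising, and lifts off after 55 to 115 degrees, best 80. The wrong way it stops hard after about 6 degrees, slips in the fingers if turned on, and will not lift.

How it is judged:
By the outcome, as a careful person would: the job done as asked, in the order asked, and still so for the second after the job is handed in, while the arm keeps its last pose, push and grip.
It also fails if it takes over 67 s, if anything falls off the work surface, if the arm or the gripper's body presses on something with over 40 N, if the wrist force passes 120 N, or if a joint passes its speed limit or range.

## Working session

There is one attempt and no reset: what is moved stays moved. The work goes in short steps, Python scripts to look and compute and a shell command to move; the robot and the scene stay as the last step left them, time stands still between calls to the robot, and variables do not carry over. Pictures are saved under pics/ and viewed, and the job is handed in when it is done.

```bash
ls; mkdir -p pics; python3 - <<'E'
from workcell import ctrl
import cv2
print(ctrl.state())
for n in ("scene","top"):
    f=ctrl.grab_frame(n); cv2.imwrite(f"pics/{n}0.png",f["pixels"][:,:,::-1]); print(n,f["camera_matrix"],f["xyz"],f["attitude"],f.keys())
    for t in ["stick","stand","bowl","cap","mill","rolling_pin","egg_cup","spice_jar","throat","nut0_center","nut1_center","nut6_center"]:
        r=ctrl.recognise(t,f); print(t,[(x["position"],x["conf"]) for x in r[:7 if t=="nut0_center" else 2]])
E
```

```text
pics
{'time': 0.0, 'joint_pos': array([ 1.10100641e+00,  4.23835746e-01,  1.63068944e+00, -2.15377663e-06,
        1.08862717e+00, -1.89678717e-02]), 'joint_vel': array([-0.00169698,  0.00079501, -0.00044713,  0.0008378 , -0.00059304,
        0.00101184]), 'effort': array([ 3.84100604e-04, -5.44632483e+01, -2.73655468e+01,  6.44519599e-02,
        2.31462240e-02, -9.16956265e-05]), 'position': array([0.27201848, 0.5620696 , 0.22190512]), 'tool_rot': array([-1.87762043e-04,  2.23506451e-01,  9.74702138e-01, -7.56908972e-04]), 'force': array([ 0.17177713,  0.23896102, -0.57255245]), 'moment': array([ 0.00317004, -0.00209765,  0.01774054]), 'gripper_width': 0.0879128610318285}
scene [[586.54547322   0.         317.72250923]
 [  0.         586.54547322 232.96254273]
 [  0.           0.           1.        ]] [1.378328   0.66268537 0.7151276 ] [0.36821878 0.2164435  0.44218333 0.78869579] dict_keys(['pixels', 'camera_matrix', 'xyz', 'attitude', 'shot'])
stick [([0.7901, 0.0168, 0.0455], 0.73), ([0.5073, 0.3303, 0.1724], 0.69)]
stand []
bowl [([0.5012, 0.0819, 0.0415], 0.84), ([0.5032, 0.3
[... 757 characters left out ...]
hot'])
stick [([0.4961, 0.324, 0.2028], 0.56)]
stand [([0.4986, 0.3093, 0.0438], 0.81), ([0.5335, 0.1207, 0.0265], 0.66)]
bowl [([0.5187, 0.0902, 0.0078], 0.89)]
cap [([0.4978, -0.2145, 0.1663], 0.84), ([0.5024, -0.2624, 0.1241], 0.48)]
mill [([0.5046, -0.2631, 0.1264], 0.66)]
rolling_pin [([0.7678, -0.0096, 0.0514], 0.93)]
egg_cup [([0.6316, 0.2968, 0.0726], 0.77), ([0.5035, -0.2611, 0.1257], 0.52)]
spice_jar [([0.6545, 0.1936, 0.0903], 0.68), ([0.5352, 0.1228, 0.0283], 0.37)]
throat [([0.5024, -0.2619, 0.1262], 0.65), ([0.496, -0.2159, 0.1688], 0.23)]
nut0_center [([0.5392, 0.0544, 0.0314], 0.65)]
nut1_center [([0.5524, 0.0933, 0.0301], 0.53)]
nut6_center [([0.5166, 0.0918, 0.0281], 0.71)]
```

View pics/scene0.png

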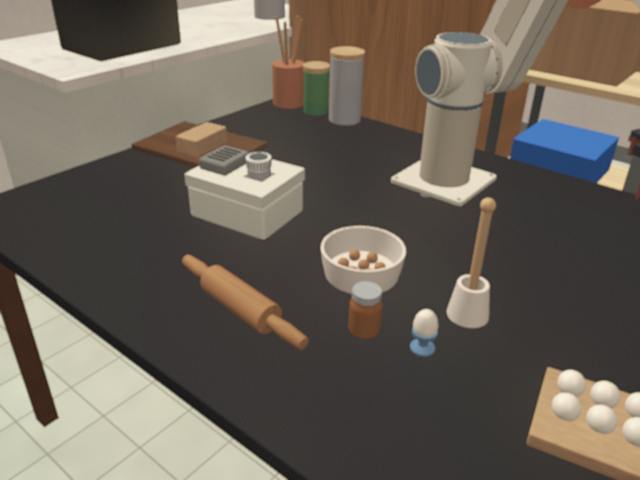

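View pics/top0.png

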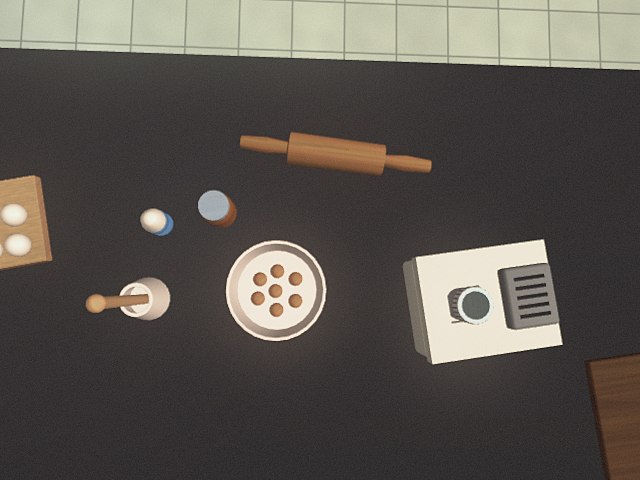

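The scene view shows the stick ball at (487,206), the stand at (470,300), the bowl at (363,260) and the cap at (259,163). In the top view the ball is at (95,303), the stand mouth at about (140,299), the bowl rim centre at (276,290), the seven nuts around (276,291), and the cap top at (475,306). I'll turn these pixels into positions next.

```bash
cat > h.py <<'E'
import numpy as np, cv2
from scipy.spatial.transform import Rotation as R
from workcell import ctrl
def rot(q): return R.from_quat([q[1],q[2],q[3],q[0]])
def ray(f,u,v):
    K=f["camera_matrix"]; d=np.array([(u-K[0,2])/K[0,0],-(v-K[1,2])/K[1,1],-1.]); return np.array(f["xyz"]),rot(f["attitude"]).apply(d)
def atz(f,u,v,z):
    o,d=ray(f,u,v); return (o+d*(z-o[2])/d[2]).round(4)
def proj(f,p):
    c=rot(f["attitude"]).inv().apply(np.array(p)-f["xyz"]); K=f["camera_matrix"]; return np.array([K[0,2]+K[0,0]*c[0]/-c[2],K[1,2]+K[1,1]*c[1]/c[2]]).round(1)
def tri(fs):
    A=0;b=0
    for f,u,v in fs:
        o,d=ray(f,u,v);d/=np.linalg.norm(d);P=np.eye(3)-np.outer(d,d);A=A+P;b=b+P@o
    return np.linalg.solve(A,b).round(4)
def mid(m):
    c=max(cv2.findContours(m.astype(np.uint8),0,1)[0],key=cv2.contourArea); return cv2.minEnclosingCircle(c)
def st():
    s=ctrl.state(); r=rot(s["tool_rot"]); return s,r
E
cat > a.py <<'E'
from h import *
t=ctrl.grab_frame("top"); s=ctrl.grab_frame("scene")
print("ball",tri([(t,95,303),(s,487,206)]),atz(t,95,303,.24),atz(s,487,206,.24))
for n in ["stand","bowl","cap","stick","egg_cup","spice_jar","mill"]:
    for f,k in((t,"t"),(s,"s")):
        r=ctrl.masks_of(n,f)
        if r: 
            m=r[0]["mask"]; ys,xs=np.nonzero(m); print(n,k,r[0]["conf"],xs.min(),xs.max(),ys.min(),ys.max(),mid(m))
print("bowl",atz(t,276,290,.065)); print("cap",atz(t,475,306,.171),"stand",atz(t,138,298.5,.075))
for u,v in [(260,279),(278,271),(295,279),(275,291),(258,298),(277,310),(295,300)]: print(atz(t,u,v,.021))
for f,x,y,n,w in((t,60,240,"A",150),(t,410,230,"B",160),(s,420,180,"C",120),(s,180,120,"D",130)):
    cv2.imwrite(f"pics/c{n}.png",cv2.resize(f["pixels"][y:y+w,x:x+w,::-1],None,fx=4,fy=4) if 0 else cv2.resize(f["pixels"][y:y+w,x:x+w,::-1],(590,590),interpolation=2))
E
python3 a.py; python3 -c "
import cv2,numpy as np
a=[cv2.resize(cv2.imread(f'pics/c{n}.png'),(390,295*390//390+95)) for n in 'AB']
b=[cv2.resize(cv2.imread(f'pics/c{n}.png'),(390,390)) for n in 'CD']
cv2.imwrite('pics/m1.png',np.hstack(a));cv2.imwrite('pics/m2.png',np.hstack(b))"
```

```text
ball [0.4993 0.3295 0.239 ] [0.4985 0.3306 0.24  ] [0.503  0.3292 0.24  ]
stand t 0.72 120 169 278 319 ((144.22727966308594, 298.68182373046875), 25.41605567932129)
stand s 0.89 447 489 274 326 ((469.6785583496094, 300.7053527832031), 26.957630157470703)
bowl t 0.59 226 325 241 340 ((275.1171569824219, 290.69873046875), 50.7553825378418)
bowl s 0.84 321 404 226 291 ((362.2845153808594, 254.94309997558594), 42.46508026123047)
cap s 0.81 245 271 151 171 ((257.7200012207031, 161.0), 13.667520523071289)
stick t 0.75 86 148 294 312 ((117.0, 302.0), 31.40073585510254)
stick s 0.66 467 495 197 289 ((479.0, 243.0), 47.07450866699219)
egg_cup t 0.77 140 172 209 235 ((156.4166717529297, 221.6666717529297), 16.821250915527344)
spice_jar t 0.64 198 235 190 228 ((216.53773498535156, 208.8773651123047), 20.444278717041016)
spice_jar s 0.65 348 381 280 337 ((364.5, 308.5), 28.609539031982422)
mill t 0.67 403 560 240 363 ((481.6969299316406, 304.0971984863281), 87.43463897705078)
mill s 0.92 184 303 146 239 ((243.71878051757812, 185.1359405517578), 60.74827575683594)
bowl [0.5177 0.0908 0.065 ]
cap [ 0.4986 -0.223   0.171 ] stand [0.5001 0.325  0.075 ]
[0.537  0.1224 0.021 ]
[0.5522 0.0896 0.021 ]
[0.538 0.058 0.021]
[0.5154 0.0944 0.021 ]
[0.5022 0.1252 0.021 ]
[0.4808 0.0899 0.021 ]
[0.4994 0.0573 0.021 ]
```

View pics/m1.png

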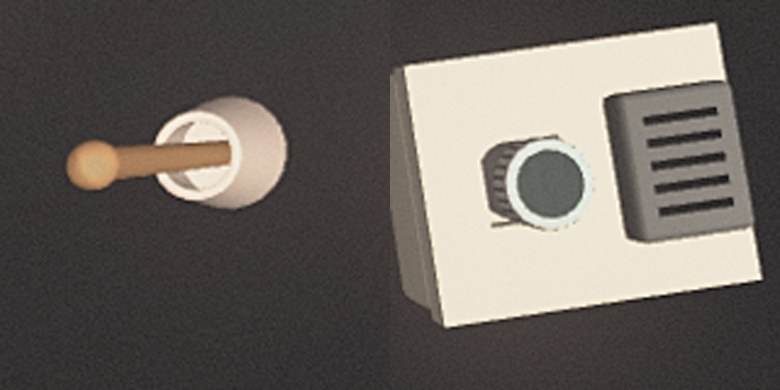

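View pics/m2.png

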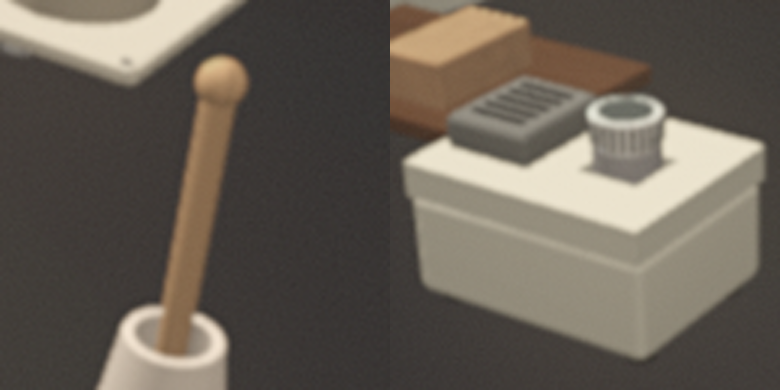

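```bash
python3 -m crank '[[0,0,0.089,-0.075,-0.027,-0.02,-1],[0,0,0.089,-0.079,-0.012,-0.02,-1],[0,0,0.089,-0.08,0.002,-0.02,-1],[0,0,0.089,-0.078,0.017,-0.02,-1],[0,0,0.089,-0.074,0.031,-0.02,-1],[0,0,0.089,-0.066,0.044,-0.02,-1],[0,0,0,-0.057,0.056,-0.01,-1],[0,0,0,-0.03,0.03,0,-1],[0,0,0,0,0,0,-1],[0,0,0,0,0,0,-1]]' 60
cat > g.py <<'E'
from h import *
import sys
a=list(map(float,sys.argv[1:4])); s=ctrl.state(); r=rot(s["tool_rot"])
d=np.array(a)-s["position"]; print("t",round(s["time"],2),"pos",s["position"].round(4),"F",s["force"].round(1),"M",s["moment"].round(2),"w",round(s["gripper_width"],4))
print("shift(frac)",(r.inv().apply(d)/.5).round(4))
th=float(sys.argv[4]) if len(sys.argv)>4 else 0
g=R.from_matrix(np.array([[-np.sin(th),np.cos(th),0],[np.cos(th),np.sin(th),0],[0,0,-1]]).T)
print("turn(frac)",((r.inv()*g).as_rotvec()/np.radians(120)).round(4),"q",np.degrees(s["joint_pos"]).round(0))
E
python3 g.py .5 .33 .29
python3 - <<'E'
from h import *
t=ctrl.grab_frame("top"); s=ctrl.grab_frame("scene"); w=ctrl.grab_frame("wrist")
cv2.imwrite("pics/w1.png",w["pixels"][:,:,::-1])
print("cap",tri([(t,476.1,305.1),(s,258.7,156.7)]),atz(t,476.1,305.1,.171),atz(s,258.7,156.7,.171),"stand",atz(t,135.8,299.6,.075))
print(proj(w,[.5,.33,.24]),proj(w,[.5,.327,.075]),w["xyz"])
r=ctrl.recognise("stick",w);print([(x["position"],x["conf"]) for x in r[:2]])
E
```

```text
time: 3.35
position: [0.4866, 0.3401, 0.2901]
tool_rot: [0.0, 0.713, 0.701, 0.001]
force: [0.0, 0.7, -0.3]
gripper_width: 0.0875
t 3.35 pos [0.4866 0.3401 0.2901] F [ 0.   0.7 -0.3] M [-0.08  0.02  0.01] w 0.0875
shift(frac) [-0.0198  0.0272  0.0002]
turn(frac) [ 0.0006 -0.0004 -0.0078] q [34. 18. 94.  0. 68. 35.]
cap [ 0.4996 -0.2247  0.1702] [ 0.5    -0.2248  0.171 ] [ 0.5009 -0.2227  0.171 ] stand [0.4982 0.3286 0.075 ]
[345.4 292. ] [335.4 225.3] [0.48763749 0.42252031 0.45219668]
[([0.4962, 0.336, 0.2455], 0.87)]
```

View pics/w1.png

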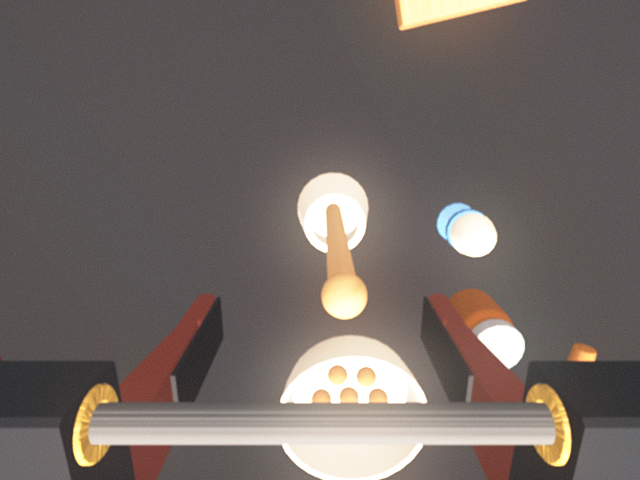

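The wrist view shows the ball at (344,297), against (345,292) predicted for (0.5, 0.33), so my stick position is good to within about 2 mm. I'll line up on it and descend.

```bash
python3 -m crank '[[0,0,-0.008,-0.022,0.026,0,-1],[0,0,0,0,0,0,-1],[0,0,0,0,0,0.035,-1],[0,0,0,0,0,0.035,-1],[0,0,0,0,0,0.035,-1],[0,0,0,0,0,0.035,-1],[0,0,0,0,0,0.035,-1],[0,0,0,0,0,0.035,-1],[0,0,0,0,0,0,-1],[0,0,0,0,0,0,-1]]' 
python3 g.py .4995 .329 .184
python3 - <<'E'
from h import *
w=ctrl.grab_frame("wrist")
cv2.imwrite("pics/w2.png",w["pixels"][:,:,::-1])
E
```

```text
time: 4.8
position: [0.4959, 0.3312, 0.1754]
tool_rot: [-0.001, 0.705, 0.709, -0.001]
force: [0.5, -0.2, 0.0]
gripper_width: 0.088
t 4.8 pos [0.4959 0.3312 0.1754] F [ 0.5 -0.2  0. ] M [-0.09  0.07 -0.01] w 0.088
shift(frac) [-0.0044  0.0072 -0.0173]
turn(frac) [-0.0012  0.0004  0.0023] q [33. 25. 99.  0. 56. 32.]
```

View pics/w2.png

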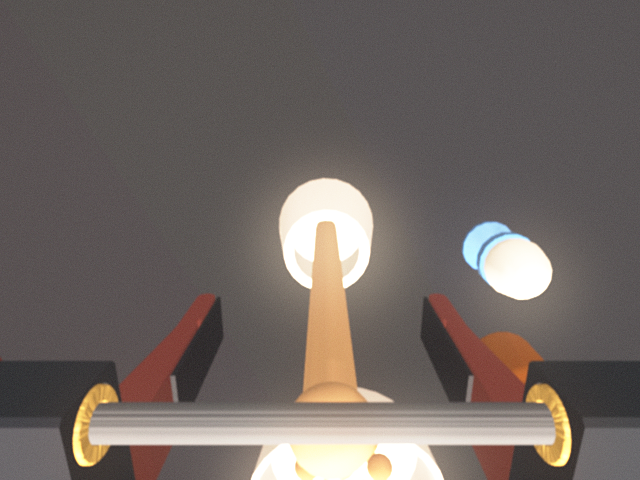

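The wrist view shows the stick between the fingers, with the ball at (333,430). I went about 9 mm too low, so I'll come up a little, centre and close.

```bash
python3 -m crank '[[0,0,0,-0.006,0.009,-0.02,-1],[0,0,0,0,0,0,-1],[0,0,0,0,0,0,1],[0,0,0,0,0,0,1],[0,0,0,0,0,0,1],[0,0,0,0,0,0,1],[0,0,0,0,0,0,1],[0,0,0,0,0,0,1],[0,0,0,0,0,0,1],[0,0,0,0,0,0,1]]' 60
python3 g.py .4995 .329 .285
```

```text
time: 6.1
position: [0.5016, 0.3285, 0.1881]
tool_rot: [-0.0, 0.705, 0.709, 0.0]
force: [-0.2, -0.1, 0.5]
gripper_width: 0.024
t 6.1 pos [0.5016 0.3285 0.1881] F [-0.2 -0.1  0.5] M [-0.04  0.09 -0.05] w 0.024
shift(frac) [ 0.0012 -0.0041 -0.1939]
turn(frac) [ 0.0001 -0.0004  0.0023] q [32. 24. 98.  0. 57. 32.]
```

The opening is 24 mm, which is wider than the 18 mm stick, so the fingers may still be closing. I'll wait and look.

```bash
python3 -m crank '[[0,0,0,0,0,0,1],[0,0,0,0,0,0,1],[0,0,0,0,0,0,1],[0,0,0,0,0,-0.02,1],[0,0,0,0,0,-0.03,1],[0,0,0,0,0,-0.03,1],[0,0,0,0,0,-0.03,1],[0,0,0,0,0,-0.03,1],[0,0,0,0,0,-0.03,1],[0,0,0,0,0,-0.02,1]]'
python3 g.py .518 .091 .285
python3 - <<'E'
from h import *
w=ctrl.grab_frame("wrist");s=ctrl.grab_frame("scene")
cv2.imwrite("pics/w3.png",np.hstack([cv2.resize(w["pixels"],(400,300)),cv2.resize(s["pixels"][100:340,300:620],(400,300))])[:,:,::-1])
E
```

```text
time: 7.35
position: [0.5017, 0.3285, 0.2907]
tool_rot: [-0.0, 0.705, 0.709, 0.001]
force: [-0.3, 0.5, -1.0]
gripper_width: 0.0241
t 7.35 pos [0.5017 0.3285 0.2907] F [-0.3  0.5 -1. ] M [-0.11  0.08 -0.02] w 0.0241
shift(frac) [-0.4751  0.0303  0.0106]
turn(frac) [ 0.0008 -0.0008  0.0023] q [32. 18. 93.  0. 69. 32.]
```

View pics/w3.png

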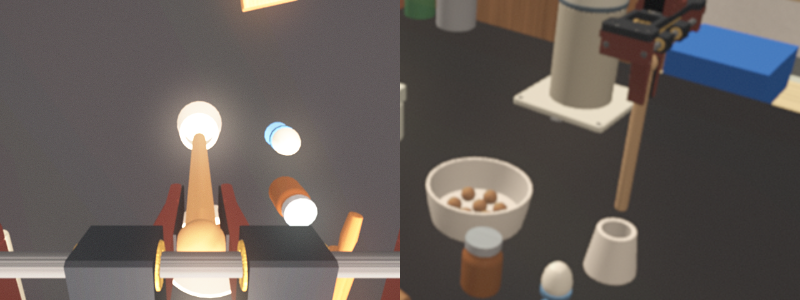

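The wrist view shows the pads' upper edges closed on the ball at (200,240): the 24 mm opening is the ball, not the shaft. That grip would let the stick pivot, so I'll set it back, open, go 10 mm lower and regrip.

```bash
python3 -m crank '[[0,0,0,0,0,0.03,1],[0,0,0,0,0,0.03,1],[0,0,0,0,0,0.03,1],[0,0,0,0,0,0.03,1],[0,0,0,0,0,0.03,1],[0,0,0,0,0,0.025,1],[0,0,0,0,0,0.01,1],[0,0,0,0,0,0,1],[0,0,0,0,0,0,1],[0,0,0,0,0,0,1]]'
python3 g.py .4995 .329 .188
```

```text
time: 8.7
position: [0.5008, 0.328, 0.1886]
tool_rot: [-0.0, 0.705, 0.709, -0.001]
force: [1.6, 0.4, -0.3]
gripper_width: 0.0238
t 8.7 pos [0.5008 0.328  0.1886] F [ 1.6  0.4 -0.3] M [-0.06  0.02  0.05] w 0.0238
shift(frac) [ 0.0021 -0.0026  0.0013]
turn(frac) [-0.0008  0.0002  0.0023] q [32. 24. 98.  0. 57. 32.]
```

```bash
python3 -m crank '[[0,0,0,0,0,0,0],[0,0,0,0,0,0,0],[0,0,0,0,0,0,0],[0,0,0,0,0,0.017,0],[0,0,0,0,0,0,0],[0,0,0,0,0,0,1],[0,0,0,0,0,0,1],[0,0,0,0,0,0,1],[0,0,0,0,0,0,1],[0,0,0,0,0,0,1]]'
python3 g.py .4995 .329 .178
```

```text
time: 9.95
position: [0.501, 0.3281, 0.18]
tool_rot: [-0.0, 0.705, 0.709, -0.0]
force: [-0.2, -0.5, -0.2]
gripper_width: 0.0216
t 9.95 pos [0.501  0.3281 0.18  ] F [-0.2 -0.5 -0.2] M [-0.08  0.07  0.03] w 0.0216
shift(frac) [ 0.0019 -0.0029  0.004 ]
turn(frac) [-0.0004 -0.      0.0023] q [32. 25. 99.  0. 56. 32.]
```

```bash
python3 -m crank '[[0,0,0,0,0,0,1],[0,0,0,0,0,0,1],[0,0,0,0,0,-0.01,1],[0,0,0,0,0,-0.03,1],[0,0,0,0,0,-0.03,1],[0,0,0,0,0,-0.03,1],[0,0,0,0,0,-0.03,1],[0,0,0,0,0,-0.03,1],[0,0,0,0,0,-0.03,1],[0,0,0,0,0,-0.02,1]]'
python3 g.py .518 .091 .285
python3 - <<'E'
from h import *
w=ctrl.grab_frame("wrist");s=ctrl.grab_frame("scene")
cv2.imwrite("pics/w4.png",np.hstack([cv2.resize(w["pixels"],(400,300)),cv2.resize(s["pixels"][100:340,300:620],(400,300))])[:,:,::-1])
E
```

```text
time: 11.2
position: [0.5013, 0.3282, 0.2936]
tool_rot: [-0.0, 0.705, 0.709, 0.001]
force: [-0.5, -0.7, -0.2]
gripper_width: 0.0214
t 11.2 pos [0.5013 0.3282 0.2936] F [-0.5 -0.7 -0.2] M [-0.05  0.04 -0.02] w 0.0214
shift(frac) [-0.4746  0.0311  0.0166]
turn(frac) [ 0.0003 -0.0005  0.0023] q [32. 18. 93.  0. 69. 32.]
```

View pics/w4.png

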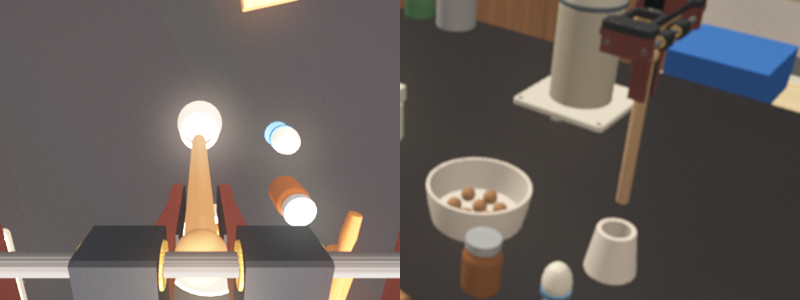

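```bash
python3 - <<'E'
from h import *
s=ctrl.grab_frame("scene");t=ctrl.grab_frame("top");w=ctrl.grab_frame("wrist")
for z in (.115,.1236,.13): print(z,proj(s,[.5012,.3282,z]),proj(w,[.5012,.3282,z]))
print(proj(w,[.5012,.3282,.1236+.23]))
a=cv2.resize(s["pixels"][120:280,420:580],(400,400),interpolation=2);b=cv2.resize(w["pixels"][200:480,220:420],(286,400))
cv2.imwrite("pics/w5.png",np.hstack([a,b])[:,:,::-1])
E
```

```text
0.115 [475.7 265.6] [321.5 220.9]
0.1236 [476.4 261.7] [321.5 223.3]
0.13 [477.  258.7] [321.5 225.2]
[321.5 411.4]
```

View pics/w5.png

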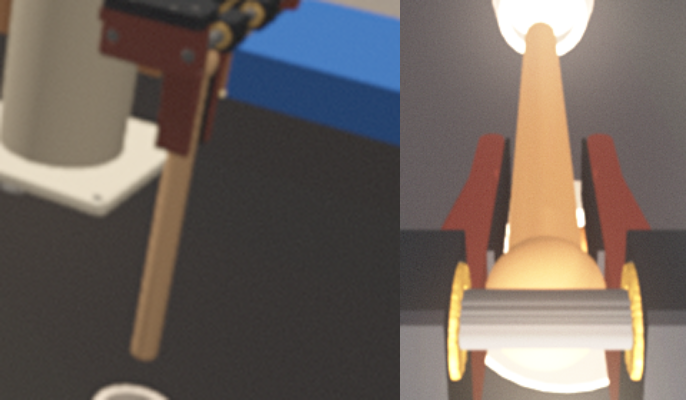

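The close-up shows light between the shaft and the pads at (508,240) and (580,200), so the finger tops still touch the ball's underside. The stick itself hangs vertical: its foot is at scene (478,263), against (476,262) predicted. I'll set it down and regrip about 6 mm lower, which is as low as the gripper body allows.

```bash
python3 -m crank '[[0,0,0,0,0,0.035,1],[0,0,0,0,0,0.035,1],[0,0,0,0,0,0.035,1],[0,0,0,0,0,0.035,1],[0,0,0,0,0,0.035,1],[0,0,0,0,0,0.025,1],[0,0,0,0,0,0.01,1],[0,0,0,0,0,0,1],[0,0,0,0,0,0,-0.2],[0,0,0,0,0,0,-0.2]]'
python3 g.py .4995 .329 .1745
```

```text
time: 12.7
position: [0.5021, 0.3288, 0.1791]
tool_rot: [-0.0, 0.705, 0.709, 0.001]
force: [-0.1, -0.1, -0.2]
gripper_width: 0.0381
t 12.7 pos [0.5021 0.3288 0.1791] F [-0.1 -0.1 -0.2] M [-0.07  0.05 -0.01] w 0.0381
shift(frac) [ 0.0004 -0.0051  0.0093]
turn(frac) [ 0.0006 -0.0008  0.0023] q [32. 25. 99.  0. 56. 32.]
```

```bash
python3 -m crank '[[0,0,0,0,-0.003,0.011,-0.2],[0,0,0,0,0,0,-0.2],[0,0,0,0,0,0,1],[0,0,0,0,0,0,1],[0,0,0,0,0,0,1],[0,0,0,0,0,0,1],[0,0,0,0,0,0,1],[0,0,0,0,0,0,1],[0,0,0,0,0,0,1],[0,0,0,0,0,0,1]]'
python3 g.py .4995 .329 .2745
python3 - <<'E'
from h import *
w=ctrl.grab_frame("wrist")
cv2.imwrite("pics/w6.png",cv2.resize(w["pixels"][200:480,170:470],(600,560))[:,:,::-1])
E
```

```text
time: 13.95
position: [0.5001, 0.3285, 0.1727]
tool_rot: [-0.0, 0.705, 0.709, 0.0]
force: [0.1, 0.0, 0.0]
gripper_width: 0.0213
t 13.95 pos [0.5001 0.3285 0.1727] F [0.1 0.  0. ] M [-0.08  0.05 -0.04] w 0.0213
shift(frac) [ 0.0012 -0.0011 -0.2037]
turn(frac) [ 0.0002 -0.0005  0.0023] q [32. 25. 99.  0. 55. 32.]
```

View pics/w6.png

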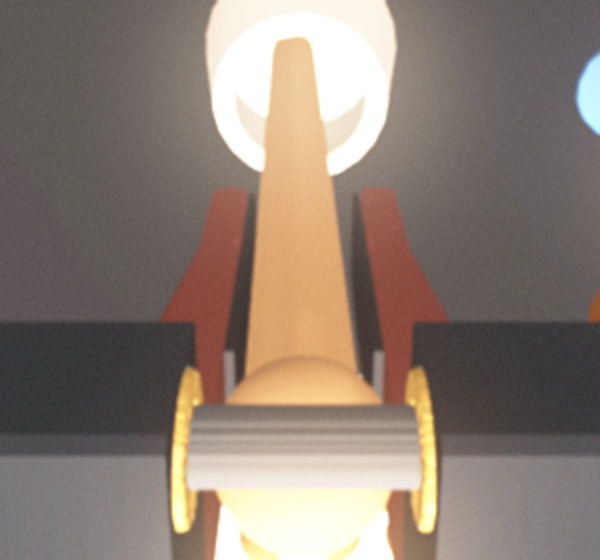

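The opening is again 21.3 mm although I'm 7 mm lower, and the picture shows both pads along the shaft, with the ball above them at (300,430). So the shaft is gripped, and the width reading runs about 3 mm high. I'll lift out and head for the bowl.

```bash
python3 -m crank '[[0,0,0,0,0,-0.035,1],[0,0,0,0,0,-0.035,1],[0,0,0,0,0,-0.035,1],[0,0,0,0,0,-0.035,1],[0,0,0,0,0,-0.035,1],[0,0,0,-0.02,0,-0.01,1],[0,0,0,-0.07,0.005,0,1],[0,0,0,-0.07,0.01,0,1],[0,0,0,-0.07,0.01,0,1],[0,0,0,-0.06,0.01,0,1]]'
python3 g.py .518 .146 .270
```

```text
time: 15.25
position: [0.518, 0.1793, 0.2733]
tool_rot: [0.0, 0.704, 0.71, 0.001]
force: [-0.8, 0.8, 0.1]
gripper_width: 0.0208
t 15.25 pos [0.518  0.1793 0.2733] F [-0.8  0.8  0.1] M [-0.08  0.06 -0.01] w 0.0208
shift(frac) [-0.0665 -0.0005  0.0065]
turn(frac) [ 0.001  -0.0009  0.0041] q [ 18.  14. 101.   0.  65.  17.]
```

```bash
python3 -m crank '[[0,0,0,-0.05,0,0,1],[0,0,0,-0.01,0,0,1],[0,0,0,0,0,0.02,1],[0,0,0,0,0,0.02,1],[0,0,0,0,0,0,1],[0,0,0,0,0,0,1],[0,0,0,0,0,0,1],[0,0,0,0,0,0,1],[0,0,0,0,0,0,1],[0,0,0,0,0,0,1]]'
python3 g.py .518 .146 .178
python3 - <<'E'
from h import *
t=ctrl.grab_frame("top");s=ctrl.grab_frame("scene")
cv2.imwrite("pics/t7.png",np.hstack([cv2.resize(t["pixels"][220:380,180:380],(400,320)),cv2.resize(s["pixels"][150:310,270:470],(400,320))])[:,:,::-1])
p=ctrl.state()["position"]; f=p.copy(); f[2]=p[2]-.1627; print(proj(s,f),proj(t,f))
E
```

```text
time: 16.5
position: [0.5171, 0.148, 0.2511]
tool_rot: [-0.001, 0.704, 0.71, 0.001]
force: [-0.8, 0.1, -0.7]
gripper_width: 0.021
t 16.5 pos [0.5171 0.148  0.2511] F [-0.8  0.1 -0.7] M [-0.02  0.08 -0.02] w 0.021
shift(frac) [-0.0042  0.0017  0.1462]
turn(frac) [-0.0001 -0.0008  0.0037] q [ 15.  15. 103.   0.  62.  14.]
[387.5 246.9] [241.7 290. ]
```

View pics/t7.png

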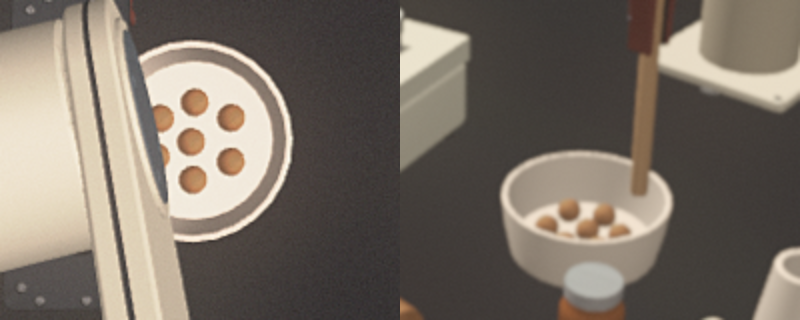

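The foot shows at scene (390,246), against (387,247) predicted, so it sits above the gap between two nuts and the stick is upright. I'll lower it and start stirring.

```bash
python3 -m crank '[[0,0,0,-0.01,0.002,0.02,1],[0,0,0,0,0,0.025,1],[0,0,0,0,0,0.025,1],[0,0,0,0,0,0.025,1],[0,0,0,0,0,0.02,1],[0,0,0,0,0,0.01,1],[0,0,0,0,0,0,1],[0,0,0,0,0,0,1],[0,0,0,0,0,0,1],[0,0,0,0,0,0,1]]'
python3 g.py .518 .1265 .178

```

```text
time: 17.85
position: [0.5181, 0.1426, 0.1838]
tool_rot: [-0.001, 0.704, 0.71, 0.0]
force: [0.1, -0.9, -0.4]
gripper_width: 0.021
t 17.85 pos [0.5181 0.1426 0.1838] F [ 0.1 -0.9 -0.4] M [-0.09  0.08  0.04] w 0.021
shift(frac) [-0.0323 -0.0005  0.0115]
turn(frac) [-0.0003 -0.0007  0.0036] q [ 14.  20. 106.   0.  54.  14.]
```

```bash
python3 -m crank '[[0,0,0,-0.013,0.03,0.01,1],[0,0,0,-0.02,0.022,0,1],[0,0,0,-0.023,0.015,0,1],[0,0,0,-0.025,0.006,0,1],[0,0,0,-0.023,0,0,1],[0,0,0,-0.022,-0.004,0,1],[0,0,0,-0.02,-0.01,0,1],[0,0,0,-0.016,-0.016,0,1],[0,0,0,-0.01,-0.02,0,1],[0,0,0,-0.004,-0.022,0,1]]'
python3 g.py .518 .0545 .180
python3 - <<'E'
from h import *
t=ctrl.grab_frame("top");s=ctrl.grab_frame("scene")
cv2.imwrite("pics/t8.png",np.hstack([cv2.resize(t["pixels"][220:380,180:380],(400,320)),cv2.resize(s["pixels"][150:310,270:470],(400,320))])[:,:,::-1])
E
```

```text
time: 19.1
position: [0.5197, 0.0477, 0.1785]
tool_rot: [-0.001, 0.705, 0.709, 0.0]
force: [-0.4, 0.4, -0.0]
gripper_width: 0.0208
t 19.1 pos [0.5197 0.0477 0.1785] F [-0.4  0.4 -0. ] M [-0.02  0.03 -0.02] w 0.0208
shift(frac) [ 0.0137 -0.0033 -0.003 ]
turn(frac) [-0.0002 -0.0007  0.0031] q [  4.  19. 108.   0.  53.   3.]
```

View pics/t8.png

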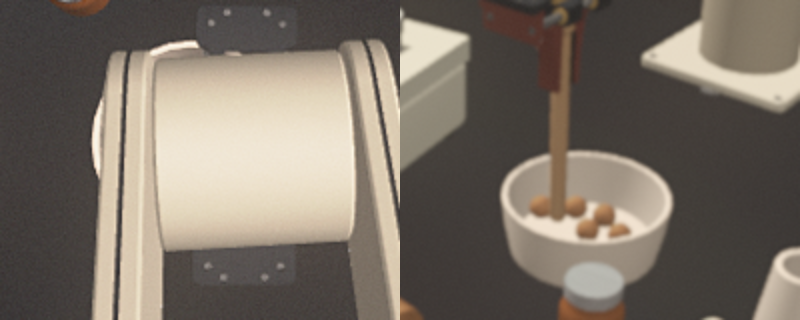

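The scene view shows the stick upright in the bowl at crop (558,215) with the nuts pushed ahead, and the bowl where it was. I'll carry on round.

```bash
python3 -m crank '[[0,0,0,0.006,-0.024,0,1],[0,0,0,0.013,-0.022,0,1],[0,0,0,0.019,-0.018,0,1],[0,0,0,0.022,-0.011,0,1],[0,0,0,0.023,-0.004,0,1],[0,0,0,0.023,0.004,0,1],[0,0,0,0.021,0.01,0,1],[0,0,0,0.016,0.016,0,1],[0,0,0,0.01,0.021,0,1],[0,0,0,0.004,0.023,0,1]]'
python3 g.py .518 .1265 .180
python3 - <<'E'
from h import *
s=ctrl.grab_frame("scene")
cv2.imwrite("pics/t9.png",cv2.resize(s["pixels"][190:310,290:450],(640,480),interpolation=2)[:,:,::-1])
E
```

```text
time: 20.45
position: [0.5163, 0.1335, 0.1789]
tool_rot: [-0.0, 0.704, 0.71, 0.001]
force: [-0.4, 0.1, -0.8]
gripper_width: 0.0203
t 20.45 pos [0.5163 0.1335 0.1789] F [-0.4  0.1 -0.8] M [-0.02  0.06  0.01] w 0.0203
shift(frac) [-0.014   0.0032 -0.0022]
turn(frac) [ 0.0002 -0.0008  0.0044] q [ 13.  20. 107.   0.  53.  13.]
```

View pics/t9.png

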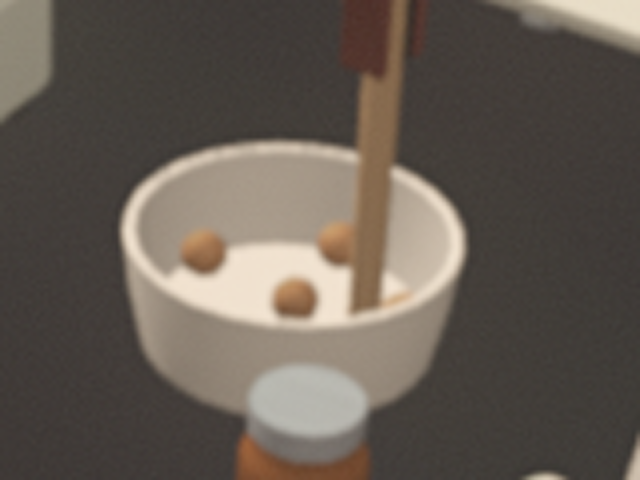

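```bash
python3 -m crank '[[0,0,0,-0.02,0.036,0,1],[0,0,0,-0.036,0.024,0,1],[0,0,0,-0.04,0,0,1],[0,0,0,-0.032,-0.023,0,1],[0,0,0,-0.012,-0.038,0,1],[0,0,0,0.012,-0.038,0,1],[0,0,0,0.032,-0.023,0,1],[0,0,0,0.04,0,0,1],[0,0,0,0.032,0.023,0,1],[0,0,0,0.012,0.036,0,1]]'
python3 g.py .518 .0905 .180
python3 - <<'E'
from h import *
s=ctrl.grab_frame("scene")
cv2.imwrite("pics/t10.png",cv2.resize(s["pixels"][190:310,290:450],(640,480),interpolation=2)[:,:,::-1])
E
```

```text
time: 21.75
position: [0.5108, 0.1221, 0.1785]
tool_rot: [-0.001, 0.706, 0.708, -0.0]
force: [0.4, -0.2, -0.6]
gripper_width: 0.0209
t 21.75 pos [0.5108 0.1221 0.1785] F [ 0.4 -0.2 -0.6] M [-0.11  0.07 -0.01] w 0.0209
shift(frac) [-0.0633  0.0143 -0.0031]
turn(frac) [-0.001  -0.0008  0.0017] q [ 12.  19. 108.   0.  53.  12.]
```

View pics/t10.png

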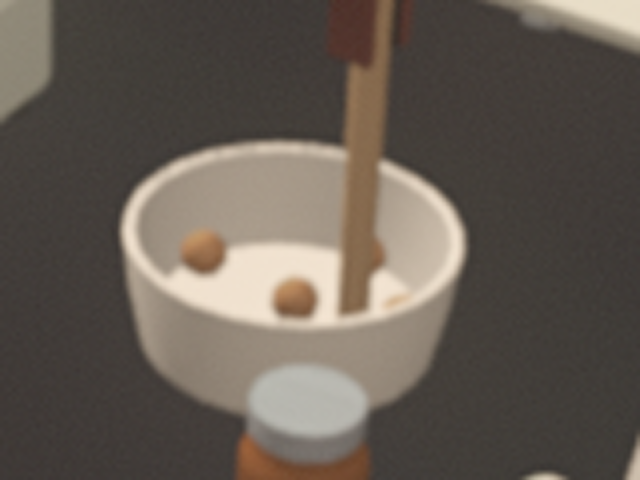

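```bash
python3 - <<'E'
from h import *
s=ctrl.grab_frame("scene")
for u,v in ((341.2,252.5),(363.7,264.5),(383,253.5)): print(atz(s,u,v,.021), atz(s,u,v,.021)[:2]-[.5183,.0904])
for p in [(.537,.1224),(.5522,.0896),(.538,.058),(.5154,.0944),(.5022,.1252),(.4808,.0899),(.4994,.0573)]: print(proj(s,[*p,.021]))
w=ctrl.grab_frame("wrist"); cv2.imwrite("pics/w10.png",w["pixels"][:,:,::-1])
E
```

```text
[0.51   0.0289 0.021 ] [-0.0083 -0.0615]
[0.5159 0.0933 0.021 ] [-0.0024  0.0029]
[0.4535 0.1003 0.021 ] [-0.0648  0.0099]
[369.2 274. ]
[352.  271.3]
[344.  262.8]
[364.2 264.6]
[379.9 267.3]
[371.9 257. ]
[354.6 255.2]
```

View pics/w10.png

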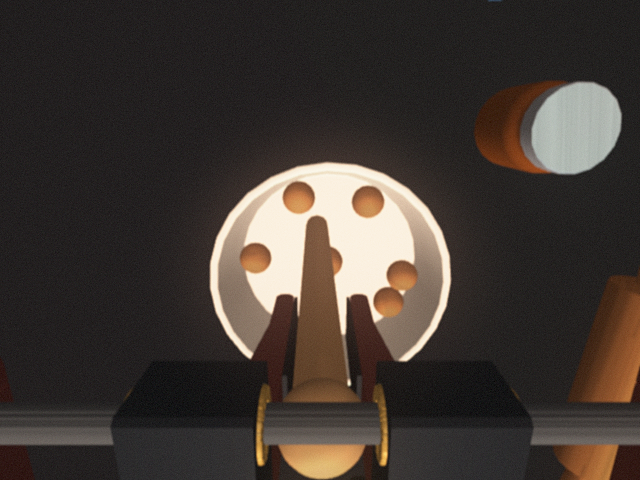

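The wrist view shows six nuts at or near the wall on all sides: (298,197), (368,202), (256,258), (402,275) and (388,302) in view, one hidden. The centre nut at (331,262) hasn't moved, so I'll push it out with a stroke through the middle.

```bash
python3 -m crank '[[0,0,0,-0.02,0.004,0,1],[0,0,0,-0.022,0.003,0,1],[0,0,0,-0.022,0.003,0,1],[0,0,0,-0.015,0.002,0,1],[0,0,0,0,0,0,1],[0,0,0,0.01,0.015,0,1],[0,0,0,0.015,0.02,0,1],[0,0,0,0.02,0.01,0,1],[0,0,0,0.02,0,0,1],[0,0,0,0,0,0,1]]'
python3 g.py .518 .0905 .180
python3 - <<'E'
from h import *
w=ctrl.grab_frame("wrist"); cv2.imwrite("pics/w11.png",w["pixels"][:,:,::-1])
E
```

```text
time: 23.15
position: [0.5405, 0.1138, 0.1776]
tool_rot: [-0.002, 0.706, 0.708, -0.001]
force: [0.3, 1.1, 0.4]
gripper_width: 0.0208
t 23.15 pos [0.5405 0.1138 0.1776] F [0.3 1.1 0.4] M [-0.06  0.01 -0.02] w 0.0208
shift(frac) [-0.0464 -0.0451 -0.0046]
turn(frac) [-0.0017 -0.0007  0.0011] q [ 11.  22. 105.   0.  54.  10.]
```

View pics/w11.png

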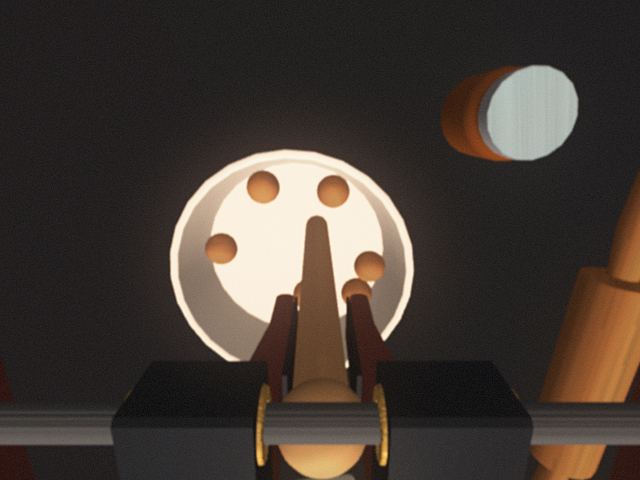

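```bash
python3 - <<'E'
from h import *
w=ctrl.grab_frame("wrist")
S=np.array([(.537,.1224),(.5522,.0896),(.538,.058),(.5154,.0944),(.5022,.1252),(.4808,.0899),(.4994,.0573)])
for u,v in ((263,187),(333,191),(221,248),(369,266),(356,293),(303,291)):
    p=atz(w,u,v,.021)[:2]; print(p,"r",np.hypot(*(p-[.5183,.0904])).round(3),"mind",np.linalg.norm(S-p,axis=1).min().round(3), np.linalg.norm(S-p,axis=1).argmin())
print("rim",atz(w,171,255,.065),atz(w,413,258,.065))
E
```

```text
[0.4944 0.1458] r 0.06 mind 0.022 4
[0.5492 0.1428] r 0.061 mind 0.024 0
[0.458  0.0958] r 0.061 mind 0.024 5
[0.5796 0.0804] r 0.062 mind 0.029 1
[0.5695 0.0561] r 0.062 mind 0.032 2
[0.5246 0.0578] r 0.033 mind 0.013 2
rim [0.4336 0.1042 0.065 ] [0.6053 0.1024 0.065 ]
```

Nuts 0, 4 and 5 have only moved about 22–24 mm, radially outward. That passes the 20 mm mark, but by less than my measuring error. I'll sweep along the wall behind them for more margin.

```bash
python3 -m crank '[[0,0,0,0.018,-0.012,0,1],[0,0,0,0.018,-0.012,0,1],[0,0,0,0.016,-0.012,0,1],[0,0,0,0.001,-0.02,0,1],[0,0,0,-0.004,-0.02,0,1],[0,0,0,-0.008,-0.018,0,1],[0,0,0,-0.012,-0.017,0,1],[0,0,0,-0.014,-0.014,0,1],[0,0,0,-0.016,-0.01,0,1],[0,0,0,0,0,0,1]]'
python3 g.py .518 .0905 .180
python3 - <<'E'
from h import *
print((ctrl.state()["position"][:2]-[.5185,.0905]).round(4))
w=ctrl.grab_frame("wrist"); cv2.imwrite("pics/w12.png",w["pixels"][100:400,120:520,::-1])
E
```

```text
time: 24.5
position: [0.4713, 0.1116, 0.1798]
tool_rot: [0.001, 0.707, 0.708, 0.003]
force: [3.2, -0.5, 0.3]
gripper_width: 0.0209
t 24.5 pos [0.4713 0.1116 0.1798] F [ 3.2 -0.5  0.3] M [-0.16 -1.11  0.04] w 0.0209
shift(frac) [-0.0423  0.0933  0.0001]
turn(frac) [ 0.0029 -0.001   0.0006] q [ 12.  16. 113.   0.  51.  12.]
[-0.0472  0.0211]
```

View pics/w12.png

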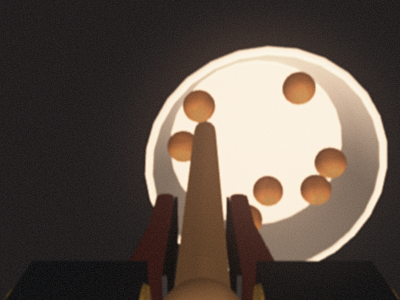

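The stick slid inside nut 4 and is pressing nut 5 against the wall with about 3 N, so I'm backing off to the middle and checking the bowl.

```bash
python3 -m crank '[[0,0,0,0,0.02,0,1],[0,0,0,-0.005,0.025,0,1],[0,0,0,-0.005,0.025,0,1],[0,0,0,0,0.02,0,1],[0,0,0,0,0,0,1],[0,0,0,0,0,-0.01,1],[0,0,0,0,0,0,1],[0,0,0,0,0,0,1],[0,0,0,0,0,0,1],[0,0,0,0,0,0,1]]'
python3 g.py .5185 .0905 .180
python3 - <<'E'
from h import *
s=ctrl.grab_frame("scene");w=ctrl.grab_frame("wrist")
r=ctrl.masks_of("bowl",s)
if r: m=r[0]["mask"]; ys,xs=np.nonzero(m); print(r[0]["conf"],xs.min(),xs.max(),ys.min(),ys.max())
cv2.imwrite("pics/w13.png",w["pixels"][:,:,::-1])
cv2.imwrite("pics/s13.png",cv2.resize(s["pixels"][190:310,290:450],(640,480),interpolation=2)[:,:,::-1])
E
```

```text
time: 25.8
position: [0.5158, 0.1067, 0.1833]
tool_rot: [-0.002, 0.707, 0.708, -0.001]
force: [0.3, 0.1, -0.9]
gripper_width: 0.021
t 25.8 pos [0.5158 0.1067 0.1833] F [ 0.3  0.1 -0.9] M [-0.08  0.05  0.03] w 0.021
shift(frac) [-0.0324  0.0054  0.0064]
turn(frac) [-0.002  -0.0006  0.0006] q [ 10.  19. 107.   0.  54.  10.]
0.75 321 404 226 292
```

View pics/w13.png

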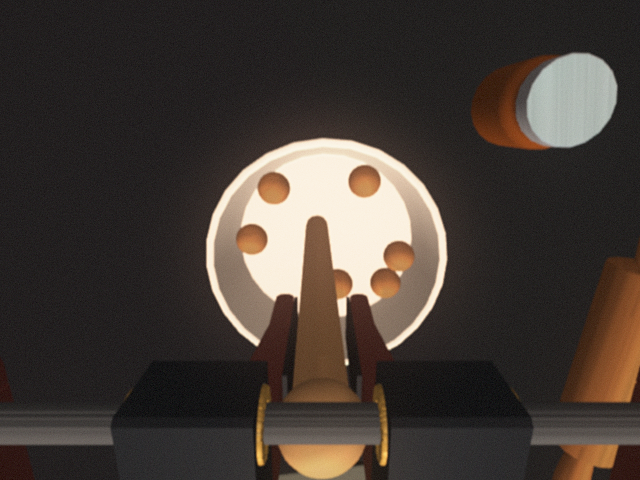

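View pics/s13.png

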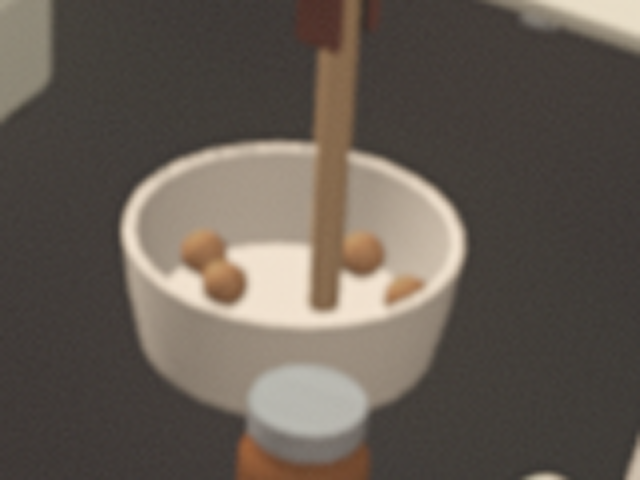

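```bash
python3 - <<'E'
from h import *
w=ctrl.grab_frame("wrist");s=ctrl.grab_frame("scene")
S=np.array([(.537,.1224),(.5522,.0896),(.538,.058),(.5154,.0944),(.5022,.1252),(.4808,.0899),(.4994,.0573)])
def pr(p):
    p=p[:2]; d=p-[.5183,.0904]; print(p,"r",np.hypot(*d).round(3),"ang",np.degrees(np.arctan2(d[1],d[0])).round(),"mind",np.linalg.norm(S-p,axis=1).min().round(3), np.linalg.norm(S-p,axis=1).argmin())
for u,v in ((273,188),(364,181),(251,239),(399,256),(385,283),(341,284)): pr(atz(w,u,v,.021))
print()
for u,v in ((203,250),(224,282),(362,253)): pr(atz(s,290+u/4,190+v/4,.021))
print("rim",atz(w,207,250,.065),atz(w,446,250,.065),atz(w,327,139,.065))
E
```

```text
[0.4769 0.1374] r 0.063 ang 131.0 mind 0.028 4
[0.5491 0.143 ] r 0.061 ang 60.0 mind 0.024 0
[0.4572 0.0952] r 0.061 ang 176.0 mind 0.024 5
[0.5803 0.0806] r 0.063 ang -9.0 mind 0.03 1
[0.5697 0.0562] r 0.062 ang -34.0 mind 0.032 2
[0.5322 0.0552] r 0.038 ang -68.0 mind 0.006 2

[0.5106 0.0282] r 0.063 ang -97.0 mind 0.031 6
[0.5282 0.0558] r 0.036 ang -74.0 mind 0.01 2
[0.4563 0.0956] r 0.062 ang 175.0 mind 0.025 5
rim [0.4331 0.0996 0.065 ] [0.6052 0.0998 0.065 ] [0.5193 0.177  0.065 ]
```

The bowl reads the same mask box as at the start (321–404, 226–292), so it hasn't moved. The middle nut has gone 41 mm, and the ring nuts lie against the wall on all sides, 24 mm or more from any start position. That's stirred enough; I'll return the stick.

```bash
python3 -m crank '[[0,0,0,0,0,-0.035,1],[0,0,0,0,0,-0.035,1],[0,0,0,0,0,-0.035,1],[0,0,0,0,0,-0.035,1],[0,0,0,0,0,-0.04,1],[0,0,0,0.03,0,-0.01,1],[0,0,0,0.08,-0.006,0,1],[0,0,0,0.1,-0.007,0,1],[0,0,0,0.1,-0.007,0,1],[0,0,0,0.07,-0.006,0,1]]'
python3 g.py .5 .3285 .28
```

```text
time: 27.3
position: [0.5015, 0.3029, 0.2783]
tool_rot: [-0.003, 0.708, 0.706, -0.002]
force: [0.0, -0.2, -0.6]
gripper_width: 0.0208
t 27.3 pos [0.5015 0.3029 0.2783] F [ 0.  -0.2 -0.6] M [-0.03  0.01  0.03] w 0.0208
shift(frac) [ 0.0512 -0.0032 -0.0032]
turn(frac) [-0.0037 -0.0004 -0.0018] q [30. 18. 95.  0. 67. 30.]
```

```bash
python3 -m crank '[[-0.003,0,0,0.035,-0.003,0,1],[0,0,0,0.012,0,0,1],[0,0,0,0,0,0,1],[0,0,0,0,0,0,1],[0,0,0,0,0,0,1],[0,0,0,0,0,0.01,1],[0,0,0,0,0,0,1],[0,0,0,0,0,0,1],[0,0,0,0,0,0,1],[0,0,0,0,0,0,1]]'
python3 g.py .5 .3285 .1735
python3 - <<'E'
from h import *
t=ctrl.grab_frame("top");s=ctrl.grab_frame("scene");w=ctrl.grab_frame("wrist")
cv2.imwrite("pics/t14.png",t["pixels"][:,:,::-1])
cv2.imwrite("pics/w14.png",np.hstack([cv2.resize(w["pixels"][120:480,80:560],(400,300)),cv2.resize(s["pixels"][200:350,380:580],(400,300),interpolation=2)])[:,:,::-1])
p=ctrl.state()["position"]; f=p.copy(); f[2]=p[2]-.1627; print(f,proj(s,f),proj(s,[.499,.3285,.075]))
E
```

```text
time: 28.55
position: [0.4992, 0.3261, 0.2713]
tool_rot: [-0.001, 0.709, 0.706, -0.002]
force: [-0.2, 0.2, 0.4]
gripper_width: 0.0212
t 28.55 pos [0.4992 0.3261 0.2713] F [-0.2  0.2  0.4] M [-0.1   0.01 -0.01] w 0.0212
shift(frac) [0.0051 0.0022 0.1955]
turn(frac) [-0.0016  0.0006 -0.002 ] q [32. 19. 94.  0. 67. 32.]
[0.49922743 0.32607842 0.10853767] [474.6 267.6] [473.1 282.8]
```

View pics/w14.png

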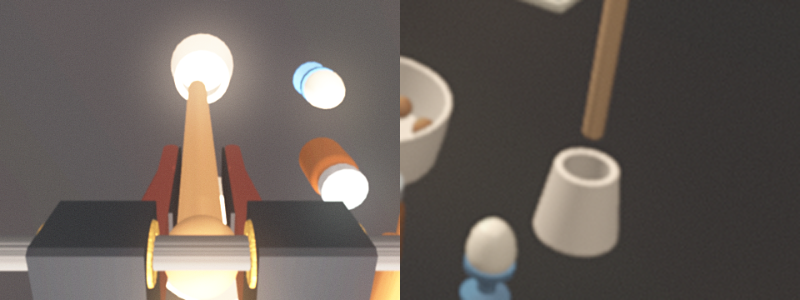

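View pics/t14.png

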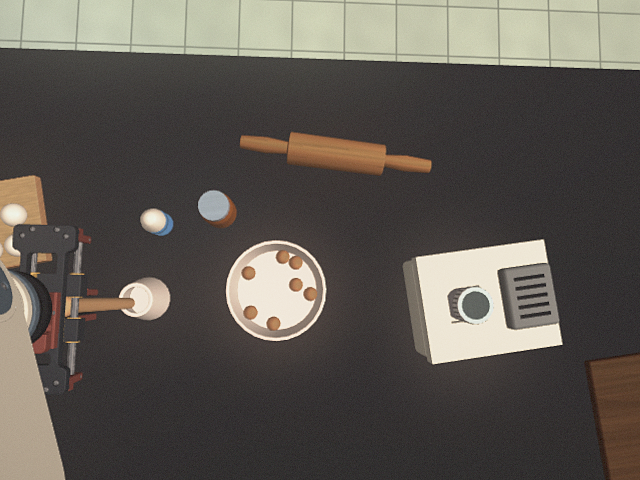

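The foot is at scene (476,267), directly above the stand mouth at (473,283). In the top view all seven nuts have moved (the least is about 23 mm) and the bowl is still centred at (276,290). I'll lower the stick into the stand.

```bash
python3 -m crank '[[0,0,0,0.003,0,0.03,1],[0,0,0,0,0,0.035,1],[0,0,0,0,0,0.035,1],[0,0,0,0,0,0.035,1],[0,0,0,0,0,0.025,1],[0,0,0,0,0,0.013,1],[0,0,0,0,0,0.004,1],[0,0,0,0,0,0,1],[0,0,0,0,0,0,1],[0,0,0,0,0,0,1]]'
python3 g.py .5 .3285 .1735
```

```text
time: 29.95
position: [0.4987, 0.3275, 0.176]
tool_rot: [-0.001, 0.709, 0.706, -0.002]
force: [-0.0, -0.0, -0.4]
gripper_width: 0.0206
t 29.95 pos [0.4987 0.3275 0.176 ] F [-0.  -0.  -0.4] M [-0.01  0.05 -0.02] w 0.0206
shift(frac) [0.0019 0.0026 0.0049]
turn(frac) [-0.0019  0.0008 -0.0019] q [32. 25. 99.  0. 56. 32.]
```

```bash
python3 -m crank '[[0,0,0,0,0,0.005,1],[0,0,0,0,0,0,1],[0,0,0,0,0,0,-1],[0,0,0,0,0,0,-1],[0,0,0,0,0,0,-1],[0,0,0,0,0,0,-1],[0,0,0,0,0,-0.02,-1],[0,0,0,0,0,-0.05,-1],[0,0,0,0,0,-0.07,-1],[0,0,0,0,0,-0.06,-1]]'
python3 g.py .5 -.2247 .28
python3 - <<'E'
from h import *
s=ctrl.grab_frame("scene")
cv2.imwrite("pics/s15.png",cv2.resize(s["pixels"][160:340,380:620],(800,600),interpolation=2)[:,:,::-1])
E
```

```text
time: 31.2
position: [0.4983, 0.3272, 0.2762]
tool_rot: [-0.001, 0.709, 0.706, -0.004]
force: [-0.4, 0.5, -0.6]
gripper_width: 0.0877
t 31.2 pos [0.4983 0.3272 0.2762] F [-0.4  0.5 -0.6] M [-0.01 -0.01 -0.06] w 0.0877
shift(frac) [-1.1038  0.0078 -0.0038]
turn(frac) [-0.0031  0.0016 -0.0019] q [32. 19. 94.  0. 68. 32.]
```

View pics/s15.png

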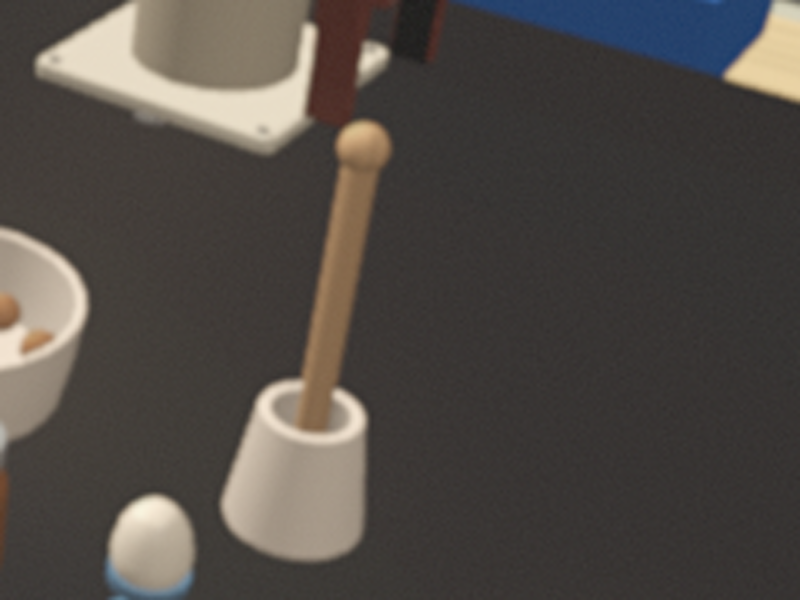

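The stick stands upright in the stand with its ball at crop (363,146), and the gripper is clear of it. On to the cap.

```bash
python3 -m crank '[[-0.003,0.001,-0.002,-0.06,0,-0.015,-1],[0,0,0,-0.12,0,0,-1],[0,0,0,-0.12,0,0,-1],[0,0,0,-0.12,0,0,-1],[0,0,0,-0.12,0,0,-1],[0,0,0,-0.12,0,0,-1],[0,0,0,-0.12,0,0,-1],[0,0,0,-0.12,0,0,-1],[0,0,0,-0.08,0,0,-1],[0,0,0,-0.04,0,0,-1]]'
python3 g.py .5 -.2247 .26
python3 - <<'E'
from h import *
w=ctrl.grab_frame("wrist"); cv2.imwrite("pics/w16.png",w["pixels"][:,:,::-1])
print(proj(w,[.5,-.2247,.171]))
E
```

```text
time: 32.5
position: [0.5029, -0.1953, 0.2921]
tool_rot: [0.005, 0.705, 0.709, 0.008]
force: [1.5, -0.0, -0.4]
gripper_width: 0.0883
t 32.5 pos [ 0.5029 -0.1953  0.2921] F [ 1.5 -0.  -0.4] M [-0.01  0.09 -0.03] w 0.0883
shift(frac) [-0.059  -0.0072  0.0638]
turn(frac) [ 0.0089 -0.0018  0.0022] q [-23.  12. 101.   1.  66. -23.]
[314.1 278. ]
```

View pics/w16.png

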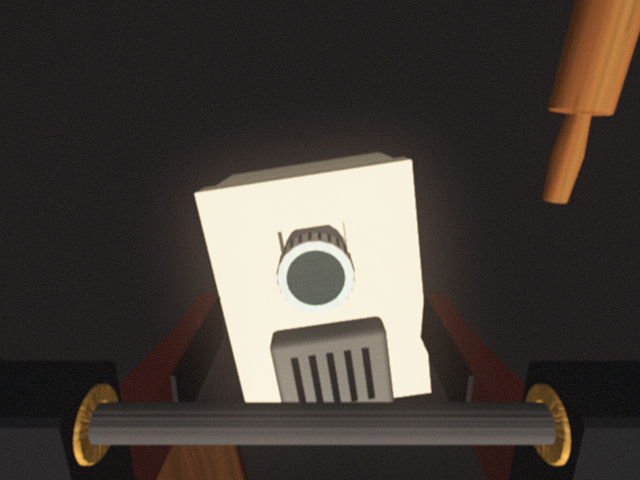

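The cap is at wrist (316,277), against (314,278) predicted, so my cap position is good to about 1 mm. I'll centre above it and come partway down.

```bash
python3 -m crank '[[0.008,-0.002,0.002,-0.05,-0.005,0,-1],[0,0,0,0,0,0.03,-1],[0,0,0,0,0,0.035,-1],[0,0,0,0,0,0.035,-1],[0,0,0,0,0,0.035,-1],[0,0,0,0,0,0.035,-1],[0,0,0,0,0,0.01,-1],[0,0,0,0,0,0,-1],[0,0,0,0,0,0,-1],[0,0,0,0,0,0,-1]]'
python3 g.py .5005 -.2247 .147
```

```text
time: 33.8
position: [0.4998, -0.2148, 0.1971]
tool_rot: [-0.0, 0.707, 0.708, 0.002]
force: [0.1, 0.5, -0.2]
gripper_width: 0.088
t 33.8 pos [ 0.4998 -0.2148  0.1971] F [ 0.1  0.5 -0.2] M [-0.05  0.04  0.07] w 0.088
shift(frac) [-0.02    0.0012  0.1001]
turn(frac) [ 0.001  -0.001   0.0008] q [-25.  19. 105.   0.  56. -25.]
```

```bash
python3 -m crank '[[0,0,0,-0.02,0.001,0,-1],[0,0,0,0,0,0,-1],[0,0,0,0,0,0.02,-1],[0,0,0,0,0,0.025,-1],[0,0,0,0,0,0.025,-1],[0,0,0,0,0,0.013,-1],[0,0,0,0,0,0.005,-1],[0,0,0,0,0,0,-1],[0,0,0,0,0,0,-1],[0,0,0,0,0,0,-1]]'
python3 g.py .5005 -.2247 .147
```

```text
time: 35.05
position: [0.5007, -0.2257, 0.1503]
tool_rot: [0.0, 0.707, 0.708, 0.002]
force: [-0.8, -0.0, 0.1]
gripper_width: 0.0876
t 35.05 pos [ 0.5007 -0.2257  0.1503] F [-0.8 -0.   0.1] M [-0.05  0.15 -0.01] w 0.0876
shift(frac) [ 0.002  -0.0003  0.0065]
turn(frac) [ 0.0013 -0.0009  0.0006] q [-26.  23. 106.   0.  50. -26.]
```

```bash
python3 -m crank '[[0,0,0,0.002,0,0.006,-1],[0,0,0,0,0,0,1],[0,0,0,0,0,0,1],[0,0,0,0,0,0,1],[0,0,0,0,0,0,1],[0,0,0,0,0,0,1],[0,0,0.03,0,0,0,1],[0,0,0.03,0,0,0,1],[0,0,0.03,0,0,0,1],[0,0,0.03,0,0,0,1]]' 40
python3 g.py .5005 -.2247 .147
```

```text
time: 36.3
position: [0.5011, -0.2227, 0.1477]
tool_rot: [-0.001, 0.79, 0.613, 0.002]
force: [3.3, 12.5, 2.0]
gripper_width: 0.0576
t 36.3 pos [ 0.5011 -0.2227  0.1477] F [ 3.3 12.5  2. ] M [ 2.35 -0.73  1.36] w 0.0576
shift(frac) [-0.0042 -0.0002  0.0014]
turn(frac) [ 0.0012 -0.0021 -0.1202] q [-25.  24. 106.   0.  50. -11.]
```

Clockwise meets a resisting moment of 1.36 N m after about 14° of tool turn, so that looks like the hard stop. Now anticlockwise.

```bash
python3 -m crank '[[0,0,-0.03,0.004,0,0,1],[0,0,-0.04,0,0,0,1],[0,0,-0.05,0,0,0,1],[0,0,-0.05,0,0,0,1],[0,0,-0.05,0,0,0,1],[0,0,-0.05,0,0,0,1],[0,0,0,0,0,0,1],[0,0,0,0,0,0,1],[0,0,0,0,0,0,1],[0,0,0,0,0,0,1]]'
python3 g.py .5005 -.2247 .147
python3 - <<'E'
from h import *
w=ctrl.grab_frame("wrist"); cv2.imwrite("pics/w17.png",w["pixels"][:,:,::-1])
E
```

```text
time: 37.55
position: [0.5016, -0.2204, 0.1478]
tool_rot: [-0.0, 0.582, 0.813, 0.002]
force: [0.0, -0.7, -0.2]
gripper_width: 0.0574
t 37.55 pos [ 0.5016 -0.2204  0.1478] F [ 0.  -0.7 -0.2] M [-0.06  0.09  0.02] w 0.0574
shift(frac) [-0.0074 -0.0048  0.0016]
turn(frac) [ 0.0015 -0.0015  0.1564] q [-25.  24. 106.   0.  50. -44.]
```

View pics/w17.png

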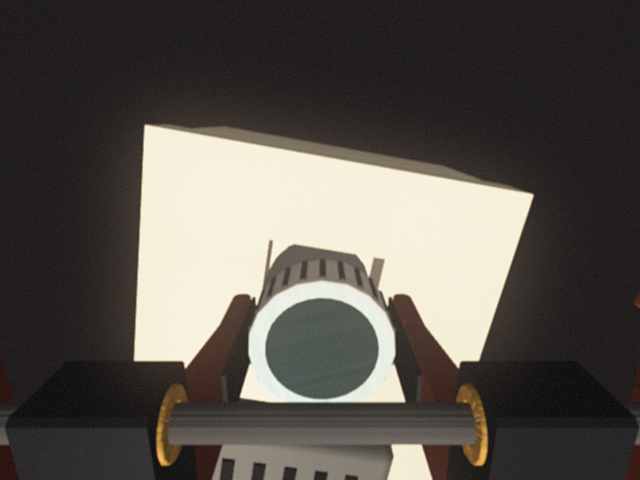

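Anticlockwise turns freely: moment 0.02 N m after 33°. The wrist view shows the cap squarely in the jaws, top centre at (322,347). I'll work out its axis before turning on.

```bash
python3 - <<'E'
from h import *
w=ctrl.grab_frame("wrist"); print(atz(w,322,347,.171),atz(w,321,348,.171)); print(w["xyz"])
E
```

```text
[ 0.5022 -0.2217  0.171 ] [ 0.502  -0.2223  0.171 ]
[ 0.47478033 -0.14315674  0.31007819]
```

```bash
python3 -m crank '[[0,0,-0.04,0,0,0,1],[0,0,-0.06,0,0,0,1],[0,0,-0.06,0,0,0,1],[0,0,-0.06,0,0,0,1],[0,0,-0.06,0,0,0,1],[0,0,-0.06,0,0,0,1],[0,0,-0.06,0,0,0,1],[0,0,-0.04,0,0,0,1],[0,0,0,0,0,0,1],[0,0,0,0,0,0,1]]'
python3 g.py .5016 -.221 .247
```

```text
time: 38.9
position: [0.5005, -0.2213, 0.1478]
tool_rot: [0.0, 0.147, 0.989, 0.001]
force: [0.1, -0.5, -0.0]
gripper_width: 0.0574
t 38.9 pos [ 0.5005 -0.2213  0.1478] F [ 0.1 -0.5 -0. ] M [-0.08  0.08  0.08] w 0.0574
shift(frac) [-0.0019  0.0016 -0.1984]
turn(frac) [ 0.0009 -0.0008  0.6087] q [-25.  24. 106.   0.  50. -98.]
```

Total anticlockwise turn is about 75–80°. A gentle test lift next.

```bash
python3 -m crank '[[0,0,0,0,0,-0.008,1],[0,0,0,0,0,-0.01,1],[0,0,0,0,0,-0.01,1],[0,0,0,0,0,-0.01,1],[0,0,0,0,0,-0.01,1],[0,0,0,0,0,0,1],[0,0,0,0,0,0,1],[0,0,0,0,0,0,1],[0,0,0,0,0,0,1],[0,0,0,0,0,0,1]]'
python3 g.py .5016 -.221 .247
python3 - <<'E'
from h import *
s=ctrl.grab_frame("scene"); cv2.imwrite("pics/s18.png",cv2.resize(s["pixels"][80:260,150:390],(800,600),interpolation=2)[:,:,::-1])
E
```

```text
time: 40.15
position: [0.5005, -0.2209, 0.1732]
tool_rot: [-0.0, 0.149, 0.989, 0.001]
force: [0.4, 0.2, -1.9]
gripper_width: 0.0573
t 40.15 pos [ 0.5005 -0.2209  0.1732] F [ 0.4  0.2 -1.9] M [ 0.02 -0.06 -0.01] w 0.0573
shift(frac) [-0.0021  0.0009 -0.1477]
turn(frac) [ 0.001  -0.0011  0.6076] q [-25.  21. 105.   0.  53. -98.]
```

View pics/s18.png

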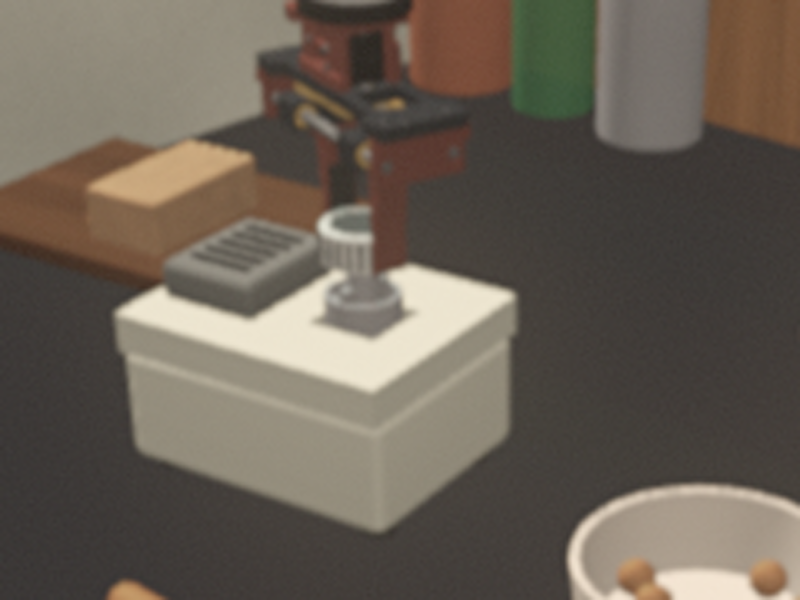

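The cap is off: the open throat shows at (363,300) below the lifted cap at (345,240), and the wrist carries 1.9 N. Raising it to 10 cm.

```bash
python3 -m crank '[[0,0,0,0,0,-0.015,1],[0,0,0,0,0,-0.025,1],[0,0,0,0,0,-0.03,1],[0,0,0,0,0,-0.03,1],[0,0,0,0,0,-0.022,1],[0,0,0,0,0,-0.01,1],[0,0,0,0,0,-0.004,1],[0,0,0,0,0,0,1],[0,0,0,0,0,0,1],[0,0,0,0,0,0,1]]'
python3 g.py .5005 -.2213 .2478
python3 - <<'E'
from h import *
s=ctrl.grab_frame("scene");t=ctrl.grab_frame("top"); cv2.imwrite("pics/s19.png",s["pixels"][:,:,::-1]); cv2.imwrite("pics/t19.png",t["pixels"][:,:,::-1])
for n in ("bowl","stand","egg_cup","spice_jar"):
    r=ctrl.masks_of(n,s)
    if r: ys,xs=np.nonzero(r[0]["mask"]); print(n,xs.min(),xs.max(),ys.min(),ys.max())
print(proj(s,[.501,-.222,.271]))
E
```

```text
time: 41.45
position: [0.5004, -0.2211, 0.2464]
tool_rot: [0.0, 0.149, 0.989, 0.001]
force: [0.2, 0.7, -1.4]
gripper_width: 0.057
t 41.45 pos [ 0.5004 -0.2211  0.2464] F [ 0.2  0.7 -1.4] M [0.   0.   0.02] w 0.057
shift(frac) [-0.0003 -0.0004 -0.0028]
turn(frac) [ 0.0012 -0.0009  0.6076] q [-25.  16. 102.   0.  62. -98.]
bowl 321 404 225 292
stand 447 488 274 326
egg_cup 410 437 309 355
spice_jar 348 381 281 338
[257.3 114.8]
```

View pics/s19.png

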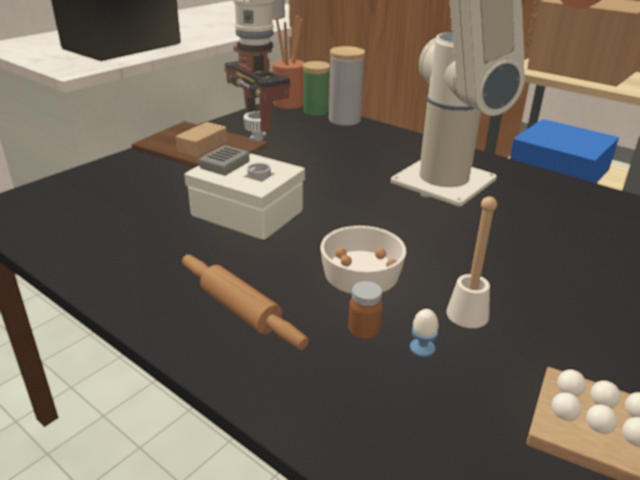

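View pics/t19.png

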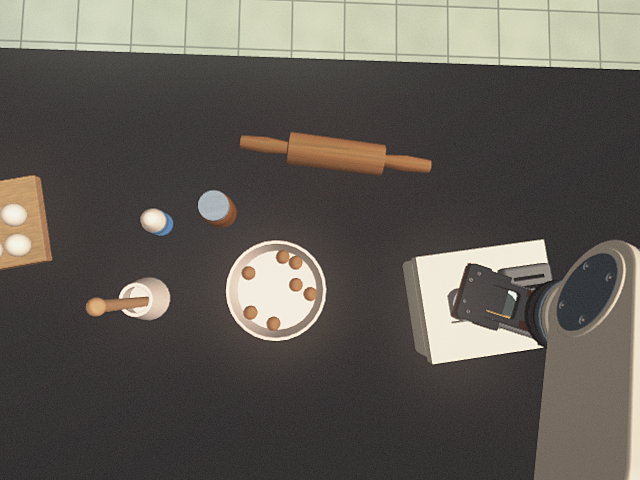

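The final views show the cap held level at scene (256,120) above the open throat (259,170), and the stick in its stand (ball at (487,204)). The bowl, pin, egg cup and jar are where they were, with all seven nuts in the bowl. Handing in.

```bash
python3 -c "
from workcell import ctrl
print(ctrl.sign_off())"
```

```text
the job is handed in; nothing more can be done
None
```

I finished the job and handed it in at about 41.6 s of the 67 s allowed. The arm is holding the cap level, about 99 mm above its seat.

- **Stick and stirring:** My first grip caught the ball instead of the shaft, so I set the stick back in the stand and regripped it twice before stirring. I stirred two full circles, pushed the middle nut outward, and made one extra sweep along the wall. The stick is back upright in its stand.
- **Nuts:** All seven are in the bowl. The middle one moved about 40 mm. The others are spread round the wall, each at least 23 mm from the nearest starting spot. That is only a few mm past the 20 mm mark, and my measurements are good to 2–4 mm.
- **Extra sweep:** It slid past one nut and briefly pressed another against the bowl wall with about 3 N, so I backed off. The bowl did not visibly move.
- **Cap:** Clockwise stopped hard, at a moment of 1.36 N m. Anticlockwise it turned freely, and it lifted off after roughly 75–80°. The wrist carries the cap's weight, about 1.4–1.9 N.
- **Left in place:** The bowl and spice jar are within 1 pixel of the start in the scene camera. The egg cup and rolling pin look unchanged by eye in the top view.

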